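Tap the ornament plinth home in its display bay

ROBOT

A 6-joint arm with a two-finger parallel gripper is mounted at the origin on the work surface. World frame = base frame: x ahead of the robot, y to its left, z up, the work surface at z = 0. Lengths are in m, angles in rad, forces in N, time in s.
With the tool pointing down it reaches from about 0.35 to 0.775 m from the base axis. Payload 5.5 kg.
Tool frame: the origin (TCP) lies between the finger pads; the fingertips stand 11 mm ahead of it and the grasp point (between the pads) lies 8 mm behind it (tips_ahead is the distance from the TCP to the fingertips, in m); z points along the fingers, y is the line along which they close (so a half turn about z gives the same grasp; the last joint's range is limited). The gripper opens to 85 mm and grips with 20 to 120 N. Pads are 22 mm wide; open, the fingers measure 114 mm over their backs; the gripper's body (76 mm by 85 mm) begins 54 mm behind the grasp point. The pads swing forward as they close: fully open they stand 13 mm farther back than shut.
Start: joints at [-1.394, 0.313, 0.046, 1.304, 0, 1.431], TCP at [0.179, -0.546, 0.242] pointing down, gripper open.
Joint ranges: [-2.76, 2.76], [-0.86, 1.69], [-1.03, 1.26], [-2.2, 2.34], [-1.47, 1.5], [-3.14, 3.14]. Speed limits (rad/s): [2.57, 2.57, 3.14, 3.14, 3.14, 3.14].

INTERFACE

Orientations are given as a unit quaternion [w, x, y, z].
In Python, from workcell import * gives the robot as it stands. The module is installed in compiled form; this text tells all that it offers.
- The arm moves only by the tool jog_arm, never from a script. Its argument "moves" is a list of rows, each an object with "fingers": the closure, from 0 (fully open) to 1 (shut); "slide": the shift along the tool's x, y, z in mm, a list of three; "angular": the turn, a rotation vector about the tool's x, y, z in degrees, a list of three. A call has 1 to 10 rows; each row is the pose to reach, as a shift and turn from the pose commanded when the call began, along the tool's axes at that moment; what a row does not reach only later rows make up. A row lasts 1/12 s, in which the tool goes at most 41.7 mm and 7.16 degrees, less where a joint would pass 70% of its speed; a pose out of reach is approached as far as the arm can. A call with a gripper value outside its range is refused whole. The fingers move at their own pace and stop on an object; "squeeze" is the grip in N (left out, the last holds). Time passes only in rows, so rows that repeat a pose let the fingers close. It gives the time, the measured TCP pose, the force, the opening and the grip force at its end, in the units of the state.
- get_state(): the state, without advancing time (a new reading comes with each control period).
- read_camera(name): name is "side" or "top" or "wrist"; returns a dict with "color" (400x640x3 uint8, red, green, blue), "fovy" (degrees; the focal length in pixels is half the picture's height over the tangent of half this angle, whatever the lens; pixels are square), "cx", "cy" (the principal point, pixels), "world_from_camera" (4x4, takes a point from camera to world coordinates); the wrist camera has in their place "tool_from_camera" (4x4, takes a point from camera to tool coordinates, whose origin is the TCP and whose axes are the flange's). Camera axes: x right, y down, z forward; pixel columns grow to the right and rows downward; lengths in m; the calibration is good to about 2 mm. A picture is of the moment at which its call begins: read the wrist's pose just before it. There is no depth.
- hand_in(): hands the job in; it is judged then, once.
Trained networks look in a picture, given as the dict that the camera call returned (one of the last four; its "shot" number tells which), for a name from the list of things; names that differ only in an ending like _2 or _b are one class to them, and where a whole thing is asked for, a point or a joint stands for the part that bears it (a point fixed in the world has none). Each returns a list of dicts, best first, with "p" (0 to 1); they miss things now and then, are a little off and sometimes report something else, mostly with a low value. They report only what shows in the picture. A call takes as long as a camera call. They do not tell look-alikes from the thing itself.
- look_for(target, picture): "point" ([column, row] in pixels, amid what is visible of it).
- tip_of(target, picture): "point" ([column, row] in pixels: a listed point, or the origin of a listed thing).
The state is a dict: "clock": time; "joint_pos": joint angles; "qvel": joint speeds; "tau": joint torques, N m; "tcp_pos": TCP position; "orientation": TCP orientation; "wrist_force": force on the tool from outside, world axes, zero at the start; "ft_torque": the same for the moment, N m; "finger_gap": finger opening in m; "grip_force": force on a finger pad.
Only numpy, scipy, OpenCV 4.12 (cv2) and the standard library are available. Lean on these libraries where they do the work, as an engineer would, in place of code of your own. Each camera call takes 0.05 s, during which the arm holds its last target. There are 200 camera calls.

TASK

Take the wooden tapper by its head, draw it right out from under the low brush stand, set it down on the bench and let go; then pick it up again by its handle. With the tapper's head, never with the gripper itself, nudge the dark plinth little by little into the display bay until its back edge sits square against the hidden fence, gently enough that the plinth is never flung and the fence, which only friction holds, is not driven back. Then lay the tapper flat on the bench clear of the plinth, and leave the other goods where they stand.

Things in the scene. Friction and masses are not known exactly. Their poses are not given: they have to be found in the camera images.
- tapper_grip (a point): Light-wood tapper, 90 g, 150 mm long, flat underside on the bench: handle bar 120 long, 18 wide, 26 high, and a block head at one end. This point: where to hold it (within 35 mm), on the handle's centre line, 13 mm above the underside, 75 mm behind the head's front face, 75 mm from the tail. x axis towards the head, z up. At first only the head and about 20 mm of handle show.
- tapper_head (a point): Centre of the tapper's head block (30 long along x, 46 wide, 30 mm high), 15 mm above the underside, 60 mm ahead of tapper_grip, 15 mm behind the head's flat front face. Same axes.
- plinth_center (a point): Centre of the loose dark-wood plinth (0.25 to 0.5 kg): 100 long (x), 110 wide (y), 42 mm high, on four feet. x points into the bay; z up; this point is 21 mm above the bench. The front face to tap is 50 mm towards -x: a rim 26 to 42 mm above the bench, set back 3 mm below that. At first it stands just inside the bay's mouth, askew by up to 12 degrees.
- plinth_back_left (a point): Back left upper corner of the plinth: 50 mm towards +x and 55 mm towards +y from its centre, 34 mm above the bench. Same axes as the plinth.
- plinth_back_right (a point): Back right corner of the plinth: 50 mm towards +x, 55 mm towards -y from its centre, 34 mm above the bench.
- fence_face (a point): Middle of the front face of the hidden fence, a bar 164 mm wide, 2 to 32 mm above the bench, under the bay's roof. This point is 17 mm above the bench; x points into the bay, away from the plinth. It lies 63 to 87 mm in from the mouth, so a plinth at home stands 13 to 37 mm proud of the mouth. Only friction holds it: it slides back if pushed with over 25 N.
- bay: Fixed display bay, dark wood, 120 deep (x), 200 wide (y), 64 mm high; roof underside 52 mm above the bench, closed back, side cheeks, 170 mm wide inside. Origin at bench height under its centre; x points inwards; the open mouth, 60 mm towards -x, faces the robot.
- stand: Fixed low brush stand, dark wood: a bridge 110 deep (x), 150 wide (y), 52 mm high (a rod and brushes on it reach 64 mm); underside 40 mm above the bench, 14 mm cheeks at its y ends, open below along x. Origin at bench height under its centre. The tapper's head sticks out on its -x side (edge 55 mm from centre).
- brush_pot: Bystander: porcelain brush pot, 76 mm across, 100 mm high, brushes up to 150 mm. Origin at centre of its underside. Leave alone.
- vase: Bystander: white porcelain vase, 76 mm across, 100 mm high. Origin at centre of its underside. Leave alone.
- carved_box: Bystander: wooden box 90 x 120 x 55 mm. Origin at centre of its underside. Leave alone.
Mind the look-alikes: they are no part of the job. Of the things that look like the part that bears tapper_grip, the largest one is meant.

How it is judged:
On the way, in this order (a step that is already met when the one before it is completed fails the run):
1. the tapper has been drawn out from under the brush stand (its grip point over 90 mm from the stand's centre) and lies released and still on the bench (horizontal distance between tapper_grip and stand above 0.09 m and height (world z) of tapper_grip below 0.018 m and contact force between the fingers and tapper below 0.1 N and linear speed of tapper below 0.02 m/s), for 0.2 s.
2. the tapper is held by its handle (grasp point within 45 mm of its grip point) and lifted over 2 mm off the bench, or its head is against the plinth (contact force between the fingers and tapper above 1 N and distance between the grasp point and tapper_grip below 0.045 m and (height (world z) of tapper_grip above 0.015 m or contact force between tapper and plinth above 0.2 N)), for 0.1 s.
3. the plinth is home: both back corners within 3.5 mm of the plane of the fence's face, while the tapper is still held by the handle (x of each of plinth_back_left, plinth_back_right in the frame of fence_face above -0.0035 m and contact force between the fingers and tapper above 1 N and distance between the grasp point and tapper_grip below 0.045 m), for 0.2 s.
At the end, for the whole second after the job is handed in: The plinth stands flat on the bench in the bay with both back corners within 3.5 mm of the plane of the fence's face; the tapper lies flat (within 0.1 rad), right side up and released on the bench, not touching the plinth; both are still (x of each of plinth_back_left, plinth_back_right in the frame of fence_face above -0.0035 m and angle between plinth_center's own z axis and vertical below 0.05 rad and height (world z) of plinth_center below 0.025 m and linear speed of each of plinth, tapper below 0.02 m/s and height (world z) of tapper_head below 0.019 m and height (world z) of tapper_grip below 0.017 m and angle between tapper_grip's own z axis and vertical below 0.1 rad and contact force between tapper and plinth below 0.1 N and contact force between the fingers and tapper below 0.1 N).
It fails at once if the fence is driven back (moved over 5 mm) (distance of fence_face from where it was at the start of the episode above 0.005 m).
It fails at once if the plinth is flung (faster than 0.25 m/s) (linear speed of plinth above 0.25 m/s).
It fails at once if the gripper or arm pushes the plinth (over 1 N) (contact force between any of the fingers, the arm and plinth above 1 N).
It fails at once if a bystander (brush pot, vase or wooden box) is disturbed (moved over 20 mm) (distance of any of brush_pot, vase, carved_box from where it was at the start of the episode above 0.02 m).
It also fails if it takes over 72 s, if anything falls off the work surface, if the arm or the gripper's body presses on something with over 40 N, if the wrist force passes 120 N, or if a joint passes its speed limit or range.

## Working session

There is one attempt and no reset: what is moved stays moved. The work goes in short steps, Python scripts to look and compute and a tool call to move; the robot and the scene stay as the last step left them, time stands still between calls to the robot, and variables do not carry over. Pictures are saved under pics/ and viewed, at most 10 in all, crops included, and the job is handed in when it is done.

Besides the shell and the picture viewer there is one more tool, called as a command line: name --argument value ..., lists and objects as JSON in quotes. jog_arm: Moves the arm, as the interface text tells. Its arguments: {"type":"object","properties":{"moves":{"type":"array","items":{"type":"object","properties":{"fingers":{"type":"number"},"slide":{"type":"array","items":{"type":"number"}},"angular":{"type":"array","items":{"type":"number"}}}}},"squeeze":{"type":"number"}},"required":["moves"]}

```bash
mkdir -p pics; cat > h.py <<'E'
from workcell import *
import numpy as np, cv2
from scipy.spatial.transform import Rotation as R
def T_tool(s):
    T=np.eye(4);q=s['orientation'];T[:3,:3]=R.from_quat([q[1],q[2],q[3],q[0]]).as_matrix();T[:3,3]=s['tcp_pos'];return T
def shot(n):
    s=get_state();p=read_camera(n)
    p['T']=np.array(p['world_from_camera']) if 'world_from_camera' in p else T_tool(s)@np.array(p['tool_from_camera'])
    p['f']=p['color'].shape[0]/2/np.tan(np.radians(p['fovy'])/2)
    return p
def world(p,px,z):
    d=p['T'][:3,:3]@np.array([(px[0]-p['cx'])/p['f'],(px[1]-p['cy'])/p['f'],1]);o=p['T'][:3,3]
    return o+d*(z-o[2])/d[2]
def pix(p,X):
    c=np.linalg.inv(p['T'])@np.append(X,1);return p['f']*c[:2]/c[2]+[p['cx'],p['cy']]
def save(p,n,crop=None,k=1):
    im=p['color'][:,:,::-1]
    if crop: im=im[crop[1]:crop[3],crop[0]:crop[2]]
    cv2.imwrite('pics/'+n,cv2.resize(im,None,fx=k,fy=k,interpolation=cv2.INTER_CUBIC))
E
python3 - <<'E'
from h import *
Z=dict(tapper_grip=.013,tapper_head=.015,plinth_center=.021,plinth_back_left=.034,plinth_back_right=.034,fence_face=.017,bay=0,stand=0,brush_pot=0,vase=0,carved_box=0)
for c in ['top','side']:
    p=shot(c);save(p,c+'0.png')
    for n,z in Z.items():
        print(c,n,[(np.round(d['point']).tolist(),round(d['p'],2),np.round(world(p,d['point'],z)[:2],3).tolist()) for d in tip_of(n,p)[:4]])
print(get_state())
E
```

```text
top tapper_grip [([172.0, 227.0], 0.72, [0.459, 0.316]), ([160.0, 161.0], 0.7, [0.637, 0.353]), ([186.0, 292.0], 0.52, [0.293, 0.273])]
top tapper_head [([172.0, 282.0], 0.86, [0.319, 0.309]), ([191.0, 232.0], 0.79, [0.448, 0.265]), ([152.0, 176.0], 0.58, [0.596, 0.373])]
top plinth_center [([342.0, 192.0], 0.74, [0.551, -0.13])]
top plinth_back_left [([322.0, 175.0], 0.64, [0.594, -0.078])]
top plinth_back_right [([364.0, 170.0], 0.74, [0.608, -0.188])]
top fence_face []
top bay [([341.0, 159.0], 0.82, [0.646, -0.131]), ([343.0, 191.0], 0.54, [0.558, -0.136])]
top stand [([155.0, 226.0], 0.84, [0.464, 0.364])]
top brush_pot [([204.0, 126.0], 0.91, [0.738, 0.242])]
top vase [([322.0, 171.0], 0.41, [0.613, -0.079])]
top carved_box [([249.0, 130.0], 0.62, [0.726, 0.12])]
side tapper_grip [([222.0, 332.0], 0.92, [0.642, 0.358]), ([398.0, 313.0], 0.7, [0.291, 0.264]), ([303.0, 126.0], 0.31, [0.589, -0.419])]
side tapper_head [([234.0, 341.0], 0.94, [0.611, 0.375]), ([324.0, 302.0], 0.73, [0.446, 0.26]), ([386.0, 327.0], 0.68, [0.315, 0.303])]
side plinth_center [([302.0, 182.0], 0.65, [0
[... 506 characters left out ...]
23])]
{'clock': 1.2, 'joint_pos': array([-1.39358661e+00,  3.13195070e-01,  4.60826594e-02,  1.30357028e+00,
        9.98540368e-06,  1.43120265e+00]), 'qvel': array([-0.00068755, -0.00136545, -0.00101659, -0.00076972, -0.00072278,
        0.00019301]), 'tau': array([ 7.31157343e-04, -4.80476689e+01,  2.98813516e+01,  5.21304119e-04,
       -1.70452768e-04, -1.33487376e-06]), 'tcp_pos': array([ 0.17913509, -0.54643084,  0.24231889]), 'orientation': array([5.67148356e-05, 9.87480659e-01, 1.57740116e-01, 6.06040473e-06]), 'wrist_force': array([-1.38468511,  0.84208905,  0.10240275]), 'ft_torque': array([0.01258938, 0.01384553, 0.00789274]), 'grip_force': 0.0, 'finger_gap': 0.08516289674034025}
```

```bash
python3 -c "
import cv2,numpy as np
a=cv2.imread('pics/top0.png');b=cv2.imread('pics/side0.png')
print(a.shape)"
```

```text
(400, 640, 3)
```

View pics/top0.png

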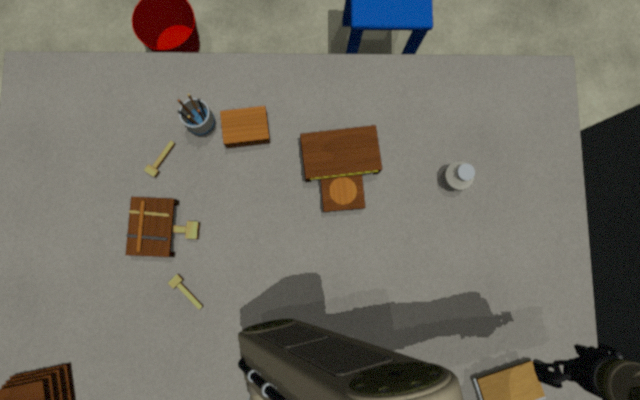

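View pics/side0.png

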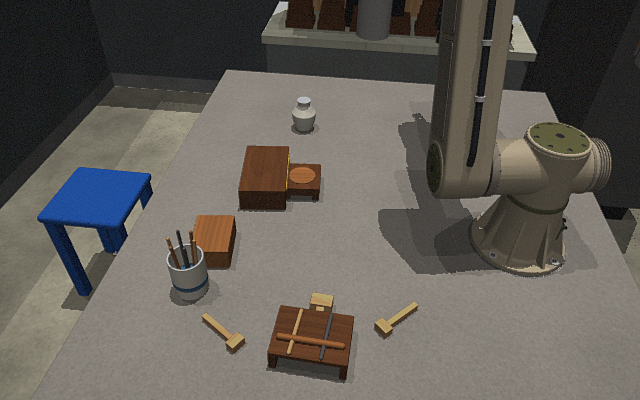

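Candidates in the top view are the block head sticking out of the stand (192,230), a small loose mallet at (160,160), and another at (186,290). I choose the one under the stand: it is the largest, and only its head and a short handle stub show. Next is a close look with the wrist camera at the plinth, then at the tapper.

```bash
cat >> h.py <<'E'
def plan(x,y,z,psi,ref=None):
    "slide mm / angular deg for pointing-down tool, tool-x at psi deg in world"
    T=T_tool(get_state()) if ref is None else ref
    a=np.radians(psi);Rt=np.array([[np.cos(a),np.sin(a),0],[np.sin(a),-np.cos(a),0],[0,0,-1.]])
    sl=T[:3,:3].T@(np.array([x,y,z])-T[:3,3])*1e3
    rv=np.degrees(R.from_matrix(T[:3,:3].T@Rt).as_rotvec())
    print('slide',np.round(sl,1),'ang',np.round(rv,2));return sl,rv
E
python3 - <<'E'
from h import *
plan(.43,-.13,.27,30)
p=shot('wrist');print(np.round(p['tool_from_camera'],3),p['fovy'])
E
```

```text
slide [ 368.1 -317.6  -27.7] ang [ 1.000e-02  0.000e+00 -1.185e+01]
[[-0.001 -0.954 -0.301  0.078]
 [ 1.    -0.001 -0.     0.   ]
 [ 0.    -0.301  0.954 -0.132]
 [ 0.     0.     0.     1.   ]] 63.02759400655838
```

jog_arm --moves '[{"slide":[40,-32,-30],"angular":[0,0,-2]},{"slide":[75,-62,-40],"angular":[0,0,-4]},{"slide":[110,-92,-40],"angular":[0,0,-6]},{"slide":[145,-122,-40],"angular":[0,0,-8]},{"slide":[180,-152,-40],"angular":[0,0,-10]},{"slide":[215,-182,-40],"angular":[0,0,-12]},{"slide":[250,-212,-40],"angular":[0,0,-12]},{"slide":[285,-242,-40],"angular":[0,0,-12]},{"slide":[315,-270,-40],"angular":[0,0,-12]},{"slide":[340,-290,-40],"angular":[0,0,-12]}]'

```text
schema error: expected keys fingers, slide, angular
```

jog_arm --moves '[{"slide":[30,-25,0],"angular":[0,0,0]},{"slide":[75,-40,0]},{"slide":[75,-40,0]},{"slide":[75,-40,0]}]'

```text
schema error: expected keys fingers, slide, angular
```

```bash
python3 - <<'E'
from h import *
p=shot('wrist');save(p,'w1.png')
print(get_state()['tcp_pos'],get_state()['clock'])
for n,z in dict(plinth_center=.021,plinth_back_left=.034,plinth_back_right=.034,bay=0,fence_face=.017).items():
    print(n,[(np.round(d['point']).tolist(),round(d['p'],2),np.round(world(p,d['point'],z)[:2],3).tolist()) for d in tip_of(n,p)[:3]])
plan(.44,.24,.27,90)
E
```

```text
[ 0.17910898 -0.54642862  0.24230524] 1.3
plinth_center []
plinth_back_left []
plinth_back_right []
bay []
fence_face []
slide [ 492.9 -666.   -27.8] ang [ 0.000e+00  1.000e-02 -7.185e+01]
```

View pics/w1.png

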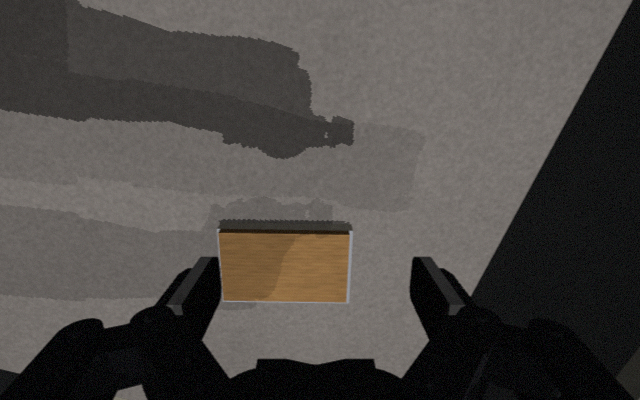

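The moves were refused because every row needs all three keys, so the picture only shows the start view with a book under the gripper. Retrying.

jog_arm --moves '[{"fingers":0,"slide":[40,-32,-30],"angular":[0,0,-2]},{"fingers":0,"slide":[75,-62,-40],"angular":[0,0,-4]},{"fingers":0,"slide":[110,-92,-40],"angular":[0,0,-6]},{"fingers":0,"slide":[145,-122,-40],"angular":[0,0,-8]},{"fingers":0,"slide":[180,-152,-40],"angular":[0,0,-10]},{"fingers":0,"slide":[215,-182,-40],"angular":[0,0,-12]},{"fingers":0,"slide":[250,-212,-40],"angular":[0,0,-12]},{"fingers":0,"slide":[285,-242,-40],"angular":[0,0,-12]},{"fingers":0,"slide":[315,-270,-40],"angular":[0,0,-12]},{"fingers":0,"slide":[340,-290,-40],"angular":[0,0,-12]}]'

```text
clock: 2.38
tcp_pos: [0.3926, -0.1955, 0.2826]
orientation: [0.0, 0.966, 0.26, 0.0]
wrist_force: [1.0, -0.5, 0.5]
finger_gap: 0.0852
grip_force: 0.0
```

jog_arm --moves '[{"fingers":0,"slide":[30,-25,0],"angular":[0,0,0]},{"fingers":0,"slide":[75,-40,0],"angular":[0,0,0]},{"fingers":0,"slide":[75,-40,0],"angular":[0,0,0]},{"fingers":0,"slide":[75,-40,0],"angular":[0,0,0]}]'

```text
clock: 2.72
tcp_pos: [0.4379, -0.1232, 0.2823]
orientation: [0.0, 0.965, 0.263, 0.0]
wrist_force: [0.4, -0.3, 0.2]
finger_gap: 0.0852
grip_force: 0.0
```

```bash
python3 - <<'E'
from h import *
p=shot('wrist');save(p,'w2.png')
print(get_state()['tcp_pos'],get_state()['clock'])
for n,z in dict(plinth_center=.021,plinth_back_left=.034,plinth_back_right=.034,bay=0,fence_face=.017).items():
    print(n,[(np.round(d['point']).tolist(),round(d['p'],2),np.round(world(p,d['point'],z)[:2],3).tolist()) for d in tip_of(n,p)[:3]])
plan(.44,.24,.27,90)
E
```

```text
[ 0.43711177 -0.12448409  0.28223563] 2.7667
plinth_center [([374.0, 78.0], 0.75, [0.555, -0.133])]
plinth_back_left []
plinth_back_right [([442.0, 57.0], 0.9, [0.608, -0.183])]
bay []
fence_face []
slide [ 186.5 -315.5   12.2] ang [-1.000e-02  2.000e-02 -6.001e+01]
```

View pics/w2.png

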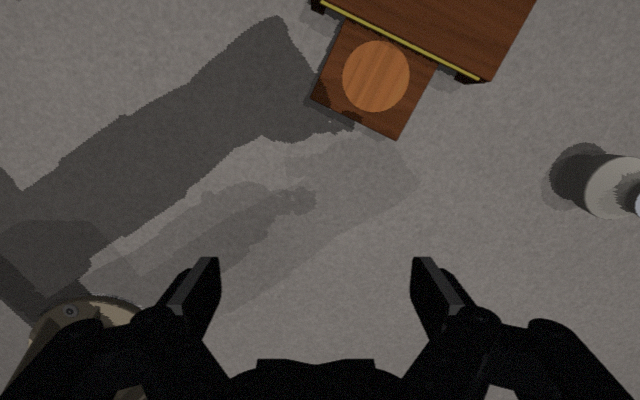

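Plinth front top corners sit at about (312,98) and (397,139). The bay's yellow roof lip runs from (322,5) to (480,78). Moving on to the tapper.

jog_arm --moves '[{"fingers":0,"slide":[19,-33,2],"angular":[0,0,-6]},{"fingers":0,"slide":[38,-66,4],"angular":[0,0,-12]},{"fingers":0,"slide":[57,-98,6],"angular":[0,0,-18]},{"fingers":0,"slide":[76,-130,8],"angular":[0,0,-24]},{"fingers":0,"slide":[95,-162,10],"angular":[0,0,-30]},{"fingers":0,"slide":[114,-194,10],"angular":[0,0,-36]},{"fingers":0,"slide":[133,-226,10],"angular":[0,0,-42]},{"fingers":0,"slide":[152,-258,10],"angular":[0,0,-48]},{"fingers":0,"slide":[170,-290,10],"angular":[0,0,-54]},{"fingers":0,"slide":[186,-315,10],"angular":[0,0,-60]}]'

```text
clock: 3.85
tcp_pos: [0.4394, 0.2418, 0.2724]
orientation: [0.0, 0.705, 0.709, 0.0]
wrist_force: [0.4, 0.0, 1.0]
finger_gap: 0.0853
grip_force: 0.0
```

jog_arm --moves '[{"fingers":0,"slide":[0,0,50],"angular":[0,0,0]},{"fingers":0,"slide":[0,0,50],"angular":[0,0,0]},{"fingers":0,"slide":[0,0,50],"angular":[0,0,0]}]'

```text
clock: 4.1
tcp_pos: [0.4374, 0.2391, 0.2194]
orientation: [-0.001, 0.707, 0.708, -0.003]
wrist_force: [-0.3, -0.3, -0.2]
finger_gap: 0.0855
grip_force: 0.0
```

```bash
python3 - <<'E'
from h import *
p=shot('wrist');save(p,'w3.png')
np.save('w3T.npy',p['T'])
print(get_state()['tcp_pos'],get_state()['clock'],p['f'],p['cx'],p['cy'])
for n,z in dict(tapper_grip=.013,tapper_head=.015,stand=0).items():
    print(n,[(np.round(d['point']).tolist(),round(d['p'],2),np.round(world(p,d['point'],z)[:2],3).tolist()) for d in tip_of(n,p)[:3]])
E
```

```text
[0.4386478  0.23921322 0.22144383] 4.15 326.1939972331135 315.1429722050137 197.4579641078335
tapper_grip [([534.0, 56.0], 0.82, [0.646, 0.351]), ([173.0, 138.0], 0.59, [0.29, 0.273])]
tapper_head [([502.0, 25.0], 0.87, [0.609, 0.376]), ([333.0, 149.0], 0.61, [0.456, 0.261]), ([198.0, 107.0], 0.59, [0.321, 0.304])]
stand [([338.0, 45.0], 0.91, [0.459, 0.362])]
```

View pics/w3.png

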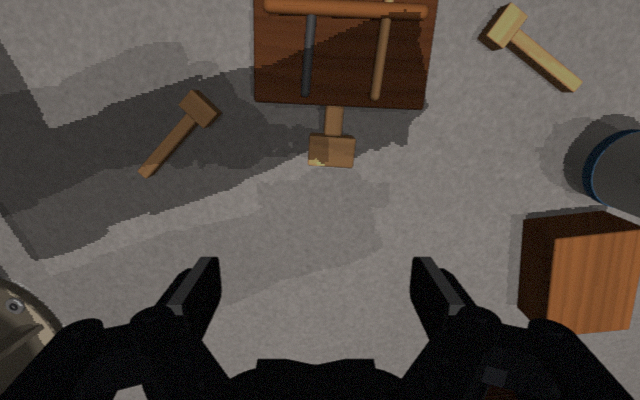

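The tapper's head is at about (332,150), its handle stub at (334,120) going under the stand. The two loose mallets are at (185,130) and (530,50).

```bash
python3 - <<'E'
from h import *
p=dict(T=np.load('w3T.npy'),f=326.194,cx=315.14,cy=197.46)
for q,z in [((311,135),.03),((355,137),.03),((353,166),.03),((309,166),.03),((326,107),.026),((342,107),.026),((326,134),.026),((342,134),.026),((255,101),.052),((420,107),.052)]: print(q,np.round(world(p,q,z),4))
im=cv2.imread('pics/w3.png')[95:180,285:380];cv2.imwrite('pics/c.png',cv2.resize(im,None,fx=6,fy=6,interpolation=cv2.INTER_CUBIC))
E
```

```text
(311, 135) [0.4331 0.2779 0.03  ]
(355, 137) [0.476 0.276 0.03 ]
(353, 166) [0.4751 0.2472 0.03  ]
(309, 166) [0.4309 0.2471 0.03  ]
(326, 107) [0.4475 0.3041 0.026 ]
(342, 107) [0.4629 0.3041 0.026 ]
(326, 134) [0.4478 0.2784 0.026 ]
(342, 134) [0.4635 0.2784 0.026 ]
(255, 101) [0.3842 0.3101 0.052 ]
(420, 107) [0.5299 0.3051 0.052 ]
```

View pics/c.png

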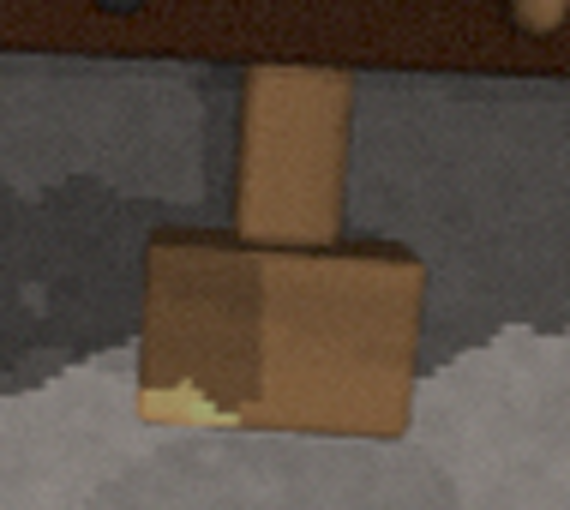

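```bash
python3 - <<'E'
from h import *
plan(.454,.260,.015,87)
p=dict(T=None)
E
```

```text
slide [ 20.   12.7 209.1] ang [ 0.14 -0.05  3.02]
```

jog_arm --moves '[{"fingers":0,"slide":[10,7,40],"angular":[0,0,3]},{"fingers":0,"slide":[20,13,80],"angular":[0,0,3]},{"fingers":0,"slide":[20,13,120],"angular":[0,0,3]},{"fingers":0,"slide":[20,13,155],"angular":[0,0,3]},{"fingers":0,"slide":[20,13,180],"angular":[0,0,3]},{"fingers":0,"slide":[20,13,200],"angular":[0,0,3]},{"fingers":0,"slide":[20,13,208],"angular":[0,0,3]},{"fingers":0,"slide":[20,13,208],"angular":[0,0,3]}]' --squeeze 30

```text
clock: 4.97
tcp_pos: [0.4524, 0.2599, 0.0136]
orientation: [-0.0, 0.725, 0.689, -0.001]
wrist_force: [1.0, 0.9, -0.1]
finger_gap: 0.0855
grip_force: 0.0
```

jog_arm --moves '[{"fingers":0.6,"slide":[0,0,0],"angular":[0,0,0]},{"fingers":0.6,"slide":[0,0,0],"angular":[0,0,0]},{"fingers":0.6,"slide":[0,0,0],"angular":[0,0,0]},{"fingers":0.6,"slide":[0,0,0],"angular":[0,0,0]},{"fingers":0.6,"slide":[0,0,0],"angular":[0,0,0]},{"fingers":0.6,"slide":[0,0,0],"angular":[0,0,0]}]'

```text
clock: 5.47
tcp_pos: [0.4539, 0.2612, 0.0161]
orientation: [0.001, 0.724, 0.689, 0.002]
wrist_force: [0.1, -0.4, 5.7]
finger_gap: 0.0454
grip_force: 31.7
```

jog_arm --moves '[{"fingers":0.6,"slide":[-3,0,-3],"angular":[0,0,0]},{"fingers":0.6,"slide":[-20,0,-3],"angular":[0,0,0]},{"fingers":0.6,"slide":[-45,0,-3],"angular":[0,0,0]},{"fingers":0.6,"slide":[-70,0,-3],"angular":[0,0,0]},{"fingers":0.6,"slide":[-95,0,-3],"angular":[0,0,0]},{"fingers":0.6,"slide":[-120,0,-3],"angular":[0,0,0]},{"fingers":0.6,"slide":[-145,0,-3],"angular":[0,0,0]},{"fingers":0.6,"slide":[-165,0,-3],"angular":[0,0,0]},{"fingers":0.6,"slide":[-170,0,-1],"angular":[0,0,0]},{"fingers":0.6,"slide":[-170,0,0],"angular":[0,0,0]}]'

```text
clock: 6.3
tcp_pos: [0.4439, 0.0889, 0.016]
orientation: [0.001, 0.725, 0.688, -0.001]
wrist_force: [-9.8, -8.0, 31.0]
finger_gap: 0.0454
grip_force: 34.7
```

jog_arm --moves '[{"fingers":0.6,"slide":[0,0,0],"angular":[0,0,0]},{"fingers":0,"slide":[0,0,0],"angular":[0,0,0]},{"fingers":0,"slide":[0,0,0],"angular":[0,0,0]},{"fingers":0,"slide":[0,0,0],"angular":[0,0,0]},{"fingers":0,"slide":[0,0,0],"angular":[0,0,0]},{"fingers":0,"slide":[0,0,0],"angular":[0,0,0]},{"fingers":0,"slide":[0,0,-40],"angular":[0,0,0]},{"fingers":0,"slide":[0,0,-80],"angular":[0,0,0]},{"fingers":0,"slide":[0,0,-120],"angular":[0,0,0]},{"fingers":0,"slide":[0,0,-120],"angular":[0,0,0]}]'

```text
clock: 7.13
tcp_pos: [0.4484, 0.0913, 0.1412]
orientation: [0.004, 0.724, 0.69, 0.004]
wrist_force: [1.3, 0.7, 0.0]
finger_gap: 0.0854
grip_force: 0.0
```

```bash
python3 - <<'E'
from h import *
p=shot('wrist');save(p,'w4.png',(200,0,500,300),2)
np.save('w4T.npy',p['T'])
print(get_state()['tcp_pos'],get_state()['clock'])
for n,z in dict(tapper_grip=.013,tapper_head=.015).items():
    print(n,[(np.round(d['point']).tolist(),round(d['p'],2),np.round(world(p,d['point'],z)[:2],3).tolist()) for d in tip_of(n,p)[:3]])
E
```

```text
[0.44725143 0.09124017 0.13831222] 7.1833
tapper_grip [([308.0, 122.0], 0.76, [0.448, 0.148])]
tapper_head [([311.0, 195.0], 0.94, [0.447, 0.089])]
```

View pics/w4.png

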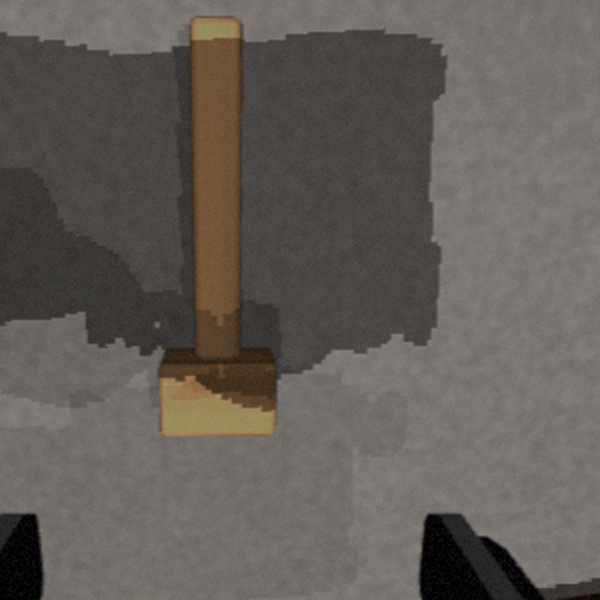

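The tapper lies flat, handle from (215,20) to (215,355) in the crop and head at (218,400), well clear of the stand. Now grasping it by the handle.

jog_arm --moves '[{"fingers":0,"slide":[35,-1,0],"angular":[0,0,0]},{"fingers":0,"slide":[64,-2,20],"angular":[0,0,0]},{"fingers":0,"slide":[64,-2,60],"angular":[0,0,0]},{"fingers":0,"slide":[64,-2,95],"angular":[0,0,0]},{"fingers":0,"slide":[64,-2,115],"angular":[0,0,0]},{"fingers":0,"slide":[64,-2,119],"angular":[0,0,0]},{"fingers":0,"slide":[64,-2,119],"angular":[0,0,0]}]' --squeeze 50

```text
clock: 7.87
tcp_pos: [0.4421, 0.1545, 0.0126]
orientation: [-0.002, 0.724, 0.689, -0.003]
wrist_force: [0.7, 0.1, 0.4]
finger_gap: 0.0854
grip_force: 0.0
```

jog_arm --moves '[{"fingers":1,"slide":[0,0,0],"angular":[0,0,0]},{"fingers":1,"slide":[0,0,0],"angular":[0,0,0]},{"fingers":1,"slide":[0,0,0],"angular":[0,0,0]},{"fingers":1,"slide":[0,0,0],"angular":[0,0,0]},{"fingers":1,"slide":[0,0,0],"angular":[0,0,0]},{"fingers":1,"slide":[0,0,0],"angular":[0,0,0]},{"fingers":1,"slide":[0,0,0],"angular":[0,0,0]},{"fingers":1,"slide":[0,0,0],"angular":[0,0,0]},{"fingers":1,"slide":[0,0,0],"angular":[0,0,0]}]'

```text
clock: 8.62
tcp_pos: [0.4461, 0.155, 0.0163]
orientation: [0.001, 0.724, 0.689, 0.001]
wrist_force: [0.4, -0.1, 5.8]
finger_gap: 0.0172
grip_force: 50.5
```

```bash
python3 - <<'E'
from h import *
for q in [1]:
    im=cv2.imread('pics/w2.png')[0:160,290:560];cv2.imwrite('pics/c2.png',cv2.resize(im,None,fx=2.9,fy=2.9,interpolation=cv2.INTER_CUBIC))
s=get_state();print(s['tcp_pos'],s['orientation'],s['joint_pos'],s['finger_gap'])
E
```

```text
[0.44614299 0.15496908 0.01626804] [7.20981300e-04 7.24498616e-01 6.89275354e-01 8.49782404e-04] [ 1.64255403e-01  3.15228777e-01 -5.64745583e-01  6.88605945e-01
 -2.38804647e-04  1.78486986e+00] 0.017216235779961956
```

View pics/c2.png

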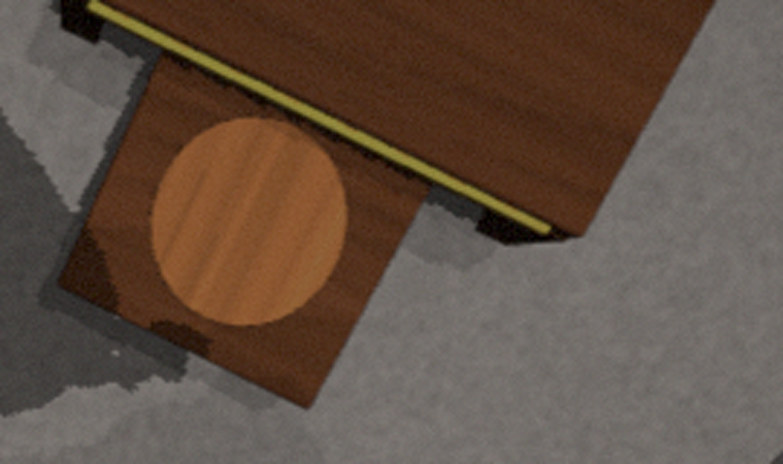

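Plinth front top corners are at crop (60,285) and (310,408). The yellow lip runs from (92,6) to (548,230). The plinth's sides enter the mouth at (158,55) and (430,183).

```bash
python3 - <<'E'
from h import *
p=shot('wrist')
a=np.radians(30.45);T=np.eye(4);T[:3,:3]=[[np.cos(a),np.sin(a),0],[np.sin(a),-np.cos(a),0],[0,0,-1]];T[:3,3]=[.4371,-.1245,.2822]
p['T']=T@np.array(p['tool_from_camera'])
g=lambda u,v,z:world(p,(290+u/2.9,v/2.9),z)[:2]
fl,fr,ml,mr,bl,br=g(60,285,.042),g(310,408,.042),g(158,55,.042),g(430,183,.042),g(92,6,.064),g(548,230,.064)
an=lambda v:np.degrees(np.arctan2(v[1],v[0]))
print(np.round([fl,fr,ml,mr,bl,br],4).tolist())
print('plinth yaw',an(fl-fr)-90,an(ml-fl),an(mr-fr),'w',np.linalg.norm(fl-fr));print('bay yaw',an(bl-br)-90,np.linalg.norm(bl-br))
for z in(.064,.058):print((g(92,6,z)+g(548,230,z))/2)
for c in('top','side'):
  q=shot(c)
  for n,z in dict(tapper_grip=.013,tapper_head=.015).items():
    print(n,[(round(d['p'],2),np.round(world(q,d['point'],z)[:2],3).tolist()) for d in tip_of(n,q)[:4]])
E
```

```text
[[0.4981, -0.0842], [0.5078, -0.1917], [0.5825, -0.075], [0.5973, -0.1829], [0.5792, -0.0495], [0.6004, -0.2218]]
plinth yaw 5.1325795400840235 6.183183378683805 5.633406962875126 w 0.10797046638035271
bay yaw 7.016133933099269 0.17362302571078053
[ 0.58976233 -0.13566165]
[ 0.59122987 -0.136506  ]
tapper_grip [(0.83, [0.446, 0.152]), (0.8, [0.642, 0.346])]
tapper_head [(0.89, [0.601, 0.376]), (0.71, [0.438, 0.088]), (0.22, [0.577, -0.423])]
tapper_grip [(0.7, [0.443, 0.145]), (0.65, [0.286, 0.272]), (0.65, [0.647, 0.356])]
tapper_head [(0.74, [0.614, 0.375]), (0.72, [0.319, 0.308])]
```

jog_arm --moves '[{"fingers":1,"slide":[0,0,-20],"angular":[0,0,0]},{"fingers":1,"slide":[-20,0,-50],"angular":[0,0,-6]},{"fingers":1,"slide":[-50,-5,-60],"angular":[0,0,-13]},{"fingers":1,"slide":[-85,-10,-60],"angular":[0,0,-20]},{"fingers":1,"slide":[-120,-15,-60],"angular":[0,0,-27]},{"fingers":1,"slide":[-155,-20,-60],"angular":[0,0,-34]},{"fingers":1,"slide":[-190,-24,-60],"angular":[0,0,-41]},{"fingers":1,"slide":[-225,-24,-60],"angular":[0,0,-48]},{"fingers":1,"slide":[-265,-24,-60],"angular":[0,0,-55]},{"fingers":1,"slide":[-305,-24,-60],"angular":[0,0,-62]}]'

```text
clock: 9.8
tcp_pos: [0.4067, -0.1296, 0.0754]
orientation: [0.0, 0.324, 0.946, 0.0]
wrist_force: [0.7, 0.6, -0.6]
finger_gap: 0.0167
grip_force: 49.5
```

jog_arm --moves '[{"fingers":1,"slide":[0,0,0],"angular":[0,0,-6]},{"fingers":1,"slide":[0,0,0],"angular":[0,0,-13]},{"fingers":1,"slide":[0,0,0],"angular":[0,0,-20]},{"fingers":1,"slide":[0,0,0],"angular":[0,0,-26]},{"fingers":1,"slide":[0,0,0],"angular":[0,0,-32]},{"fingers":1,"slide":[0,0,0],"angular":[0,0,-37]},{"fingers":1,"slide":[0,0,0],"angular":[0,0,-37]},{"fingers":1,"slide":[0,0,0],"angular":[0,0,-37]}]'

```text
clock: 10.47
tcp_pos: [0.4073, -0.1282, 0.0752]
orientation: [-0.0, 0.011, 1.0, -0.0]
wrist_force: [-0.2, -0.2, -1.3]
finger_gap: 0.017
grip_force: 49.6
```

```bash
python3 - <<'E'
from h import *
s=get_state();print(s['tcp_pos'],s['orientation'],s['wrist_force'],s['joint_pos'],s['finger_gap'])
plan(.4075,-.148,.024,186)
p=shot('top');q=shot('side')
a=p['color'][140:260,260:420][:,:,::-1];b=q['color'][130:230,240:440][:,:,::-1]
im=np.hstack([cv2.resize(a,(400,300),interpolation=2),cv2.resize(b,(400,300)[:2],interpolation=2)])
cv2.imwrite('pics/tb.png',im)
for c in(p,q):
  for n,z in dict(tapper_grip=.013+.06,tapper_head=.015+.06,plinth_center=.021).items():
    print(n,[(round(d['p'],2),np.round(world(c,d['point'],z)[:2],3).tolist()) for d in tip_of(n,c)[:4]])
E
```

```text
[ 0.40727905 -0.128182    0.07524513] [-9.31980822e-05  1.07571213e-02  9.99942136e-01 -5.42888300e-06] [-0.19200305 -0.16589299 -1.27959127] [-4.93325781e-01  1.60962743e-01 -5.93795387e-01  8.16198269e-01
 -9.61161046e-05 -4.71811116e-01] 0.017024662071913933
slide [ -0.7 -19.8  51.2] ang [-0.   -0.01 -7.23]
tapper_grip [(0.76, [0.288, 0.253]), (0.53, [0.63, 0.332])]
tapper_head [(0.75, [0.327, 0.29]), (0.62, [0.47, -0.132]), (0.57, [0.59, 0.362])]
plinth_center [(0.71, [0.554, -0.134])]
tapper_grip [(0.76, [0.415, -0.134]), (0.68, [0.297, 0.316]), (0.68, [0.624, 0.393]), (0.45, [0.701, 0.19])]
tapper_head [(0.83, [0.599, 0.407]), (0.7, [0.324, 0.343]), (0.62, [0.474, -0.127])]
plinth_center [(0.61, [0.558, -0.139])]
```

View pics/tb.png

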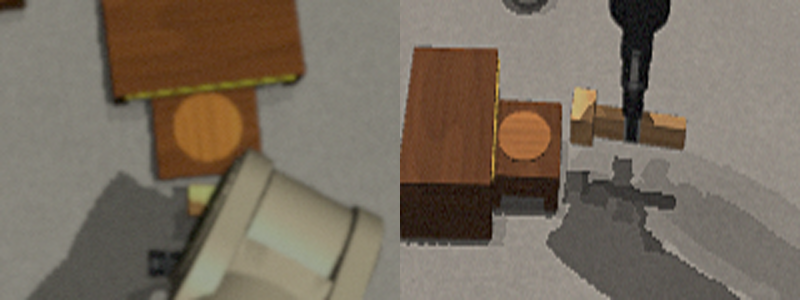

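Top view: the head is just in front of the plinth's front edge. Side view: the tapper is held level by the middle of its handle. Lowering it and aligning it with the plinth.

jog_arm --moves '[{"fingers":1,"slide":[-3,-20,0],"angular":[0,0,-4]},{"fingers":1,"slide":[-3,-20,10],"angular":[0,0,-7]},{"fingers":1,"slide":[-3,-20,30],"angular":[0,0,-7]},{"fingers":1,"slide":[-3,-20,45],"angular":[0,0,-7]},{"fingers":1,"slide":[-3,-20,51],"angular":[0,0,-7]},{"fingers":1,"slide":[-3,-20,51],"angular":[0,0,-7]},{"fingers":1,"slide":[-3,-20,51],"angular":[0,0,-7]},{"fingers":1,"slide":[-3,-20,51],"angular":[0,0,-7]}]'

```text
clock: 11.53
tcp_pos: [0.4107, -0.1486, 0.025]
orientation: [0.0, -0.052, 0.999, -0.0]
wrist_force: [0.2, 0.1, -0.8]
finger_gap: 0.0167
grip_force: 49.6
```

jog_arm --moves '[{"fingers":1,"slide":[-3,0,0],"angular":[0,0,0]},{"fingers":1,"slide":[-6,0,0],"angular":[0,0,0]},{"fingers":1,"slide":[-9,0,0],"angular":[0,0,0]},{"fingers":1,"slide":[-12,0,0],"angular":[0,0,0]},{"fingers":1,"slide":[-15,0,0],"angular":[0,0,0]},{"fingers":1,"slide":[-17,0,0],"angular":[0,0,0]},{"fingers":1,"slide":[-19,0,0],"angular":[0,0,0]},{"fingers":1,"slide":[-21,0,0],"angular":[0,0,0]},{"fingers":1,"slide":[-23,0,0],"angular":[0,0,0]},{"fingers":1,"slide":[-25,0,0],"angular":[0,0,0]}]'

```text
clock: 12.37
tcp_pos: [0.4349, -0.1456, 0.0242]
orientation: [-0.0, -0.052, 0.999, 0.0]
wrist_force: [-1.8, -0.1, 0.3]
finger_gap: 0.0169
grip_force: 49.8
```

```bash
python3 - <<'E'
from h import *
s=get_state();print(s['tcp_pos'],s['orientation'],s['wrist_force'],s['clock'])
for c in ('top','side'):
  c=shot(c)
  for n,z in dict(tapper_grip=.021,tapper_head=.023,plinth_center=.021).items():
    print(n,[(round(d['p'],2),np.round(world(c,d['point'],z)[:2],3).tolist()) for d in tip_of(n,c)[:4]])
save(c,'s5.png',(240,100,440,230),4)
E
```

```text
[ 0.43485254 -0.14556017  0.02415951] [-2.48403659e-04 -5.15934321e-02  9.98668134e-01  1.18557730e-04] [-1.79609105 -0.07621362  0.31797377] 12.3667
tapper_grip [(0.61, [0.292, 0.277]), (0.61, [0.646, 0.342]), (0.31, [0.585, -0.426])]
tapper_head [(0.91, [0.602, 0.374]), (0.78, [0.321, 0.304]), (0.7, [0.496, -0.137])]
plinth_center [(0.95, [0.575, -0.129])]
tapper_grip [(0.96, [0.287, 0.272]), (0.7, [0.646, 0.359]), (0.66, [0.443, -0.138]), (0.63, [0.608, -0.08])]
tapper_head [(0.96, [0.499, -0.14]), (0.88, [0.608, 0.384]), (0.83, [0.318, 0.31])]
plinth_center []
```

View pics/s5.png

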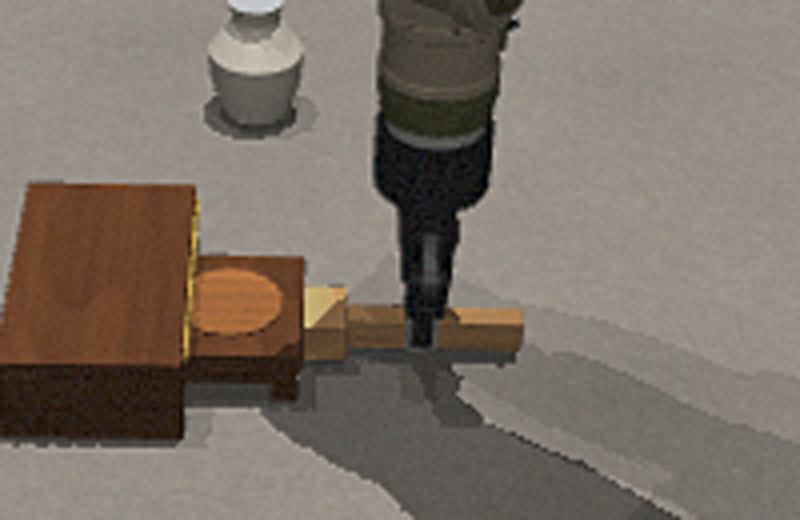

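The plinth is being pushed by the head at about 2 N, with the head flush on its front. Continuing.

jog_arm --moves '[{"fingers":1,"slide":[-3,0,0],"angular":[0,0,0]},{"fingers":1,"slide":[-6,0,0],"angular":[0,0,0]},{"fingers":1,"slide":[-9,0,0],"angular":[0,0,0]},{"fingers":1,"slide":[-12,0,0],"angular":[0,0,-0.3]},{"fingers":1,"slide":[-15,0,0],"angular":[0,0,-0.6]},{"fingers":1,"slide":[-18,0,0],"angular":[0,0,-1]},{"fingers":1,"slide":[-21,0,0],"angular":[0,0,-1]},{"fingers":1,"slide":[-24,0,0],"angular":[0,0,-1]},{"fingers":1,"slide":[-27,0,0],"angular":[0,0,-1]},{"fingers":1,"slide":[-29,0,0],"angular":[0,0,-1]}]'

```text
clock: 13.6
tcp_pos: [0.4642, -0.1426, 0.0243]
orientation: [0.0, -0.06, 0.998, 0.0]
wrist_force: [-1.8, -0.2, -0.8]
finger_gap: 0.0168
grip_force: 49.7
```

jog_arm --moves '[{"fingers":1,"slide":[-1,0,0],"angular":[0,0,0]},{"fingers":1,"slide":[-2,0,0],"angular":[0,0,0]},{"fingers":1,"slide":[-3,0,0],"angular":[0,0,0]},{"fingers":1,"slide":[-4,0,0],"angular":[0,0,0]},{"fingers":1,"slide":[-5,0,0],"angular":[0,0,0]}]'

```text
clock: 14.02
tcp_pos: [0.4688, -0.1421, 0.0243]
orientation: [-0.0, -0.06, 0.998, 0.0]
wrist_force: [-1.7, -0.3, 0.1]
finger_gap: 0.0169
grip_force: 49.7
```

jog_arm --moves '[{"fingers":1,"slide":[-1,0,0],"angular":[0,0,0]},{"fingers":1,"slide":[-2,0,0],"angular":[0,0,0]},{"fingers":1,"slide":[-3,0,0],"angular":[0,0,0]}]'

```text
clock: 14.27
tcp_pos: [0.4718, -0.1418, 0.0243]
orientation: [0.0, -0.06, 0.998, -0.0]
wrist_force: [-1.3, -0.6, -0.5]
finger_gap: 0.0166
grip_force: 49.7
```

jog_arm --moves '[{"fingers":1,"slide":[-1,0,0],"angular":[0,0,0]},{"fingers":1,"slide":[-2,0,0],"angular":[0,0,0]},{"fingers":1,"slide":[-3,0,0],"angular":[0,0,0]}]'

```text
clock: 14.52
tcp_pos: [0.4748, -0.1414, 0.0243]
orientation: [-0.0, -0.06, 0.998, -0.0]
wrist_force: [-2.0, -0.6, -0.3]
finger_gap: 0.0172
grip_force: 49.7
```

jog_arm --moves '[{"fingers":1,"slide":[-1,0,0],"angular":[0,0,0]},{"fingers":1,"slide":[-2,0,0],"angular":[0,0,0]},{"fingers":1,"slide":[-3,0,0],"angular":[0,0,0]}]'

```text
clock: 14.77
tcp_pos: [0.4778, -0.141, 0.0243]
orientation: [-0.0, -0.06, 0.998, -0.0]
wrist_force: [-1.6, 0.7, 0.4]
finger_gap: 0.0167
grip_force: 49.7
```

jog_arm --moves '[{"fingers":1,"slide":[-1,0,0],"angular":[0,0,0]},{"fingers":1,"slide":[-2,0,0],"angular":[0,0,0]},{"fingers":1,"slide":[-3,0,0],"angular":[0,0,0]}]'

```text
clock: 15.02
tcp_pos: [0.4808, -0.1407, 0.0243]
orientation: [-0.0, -0.06, 0.998, -0.0]
wrist_force: [-1.9, -0.5, -0.7]
finger_gap: 0.0172
grip_force: 49.7
```

jog_arm --moves '[{"fingers":1,"slide":[-1,0,0],"angular":[0,0,0]},{"fingers":1,"slide":[-2,0,0],"angular":[0,0,0]},{"fingers":1,"slide":[-3,0,0],"angular":[0,0,0]}]'

```text
clock: 15.27
tcp_pos: [0.4838, -0.1404, 0.0243]
orientation: [0.0, -0.06, 0.998, -0.0]
wrist_force: [-1.8, -0.2, -0.4]
finger_gap: 0.017
grip_force: 49.7
```

jog_arm --moves '[{"fingers":1,"slide":[-1,0,0],"angular":[0,0,0]},{"fingers":1,"slide":[-2,0,0],"angular":[0,0,0]},{"fingers":1,"slide":[-3,0,0],"angular":[0,0,0]}]'

```text
clock: 15.52
tcp_pos: [0.4867, -0.14, 0.0243]
orientation: [-0.0, -0.06, 0.998, -0.0]
wrist_force: [-1.5, 0.0, -0.1]
finger_gap: 0.0165
grip_force: 49.7
```

jog_arm --moves '[{"fingers":1,"slide":[-1,0,0],"angular":[0,0,0]},{"fingers":1,"slide":[-2,0,0],"angular":[0,0,0]},{"fingers":1,"slide":[-3,0,0],"angular":[0,0,0]}]'

```text
clock: 15.77
tcp_pos: [0.4897, -0.1396, 0.0243]
orientation: [-0.0, -0.06, 0.998, -0.0]
wrist_force: [-1.8, -0.8, -0.3]
finger_gap: 0.0168
grip_force: 49.7
```

jog_arm --moves '[{"fingers":1,"slide":[-1,0,0],"angular":[0,0,0]},{"fingers":1,"slide":[-2,0,0],"angular":[0,0,0]},{"fingers":1,"slide":[-3,0,0],"angular":[0,0,0]}]'

```text
clock: 16.02
tcp_pos: [0.4927, -0.1393, 0.0243]
orientation: [0.0, -0.06, 0.998, -0.0]
wrist_force: [-2.1, -1.2, -0.4]
finger_gap: 0.0166
grip_force: 49.7
```

jog_arm --moves '[{"fingers":1,"slide":[-1,0,0],"angular":[0,0,0]},{"fingers":1,"slide":[-2,0,0],"angular":[0,0,0]}]'

```text
clock: 16.18
tcp_pos: [0.4942, -0.139, 0.0242]
orientation: [-0.0, -0.06, 0.998, -0.0]
wrist_force: [-4.3, -0.9, 1.0]
finger_gap: 0.0168
grip_force: 49.8
```

```bash
python3 - <<'E'
from h import *
for c in ('top','side'):
  p=shot(c);save(p,'p6'+c+'.png')
  for n,z in dict(tapper_head=.023,plinth_center=.021,bay=0,plinth_back_left=.034,plinth_back_right=.034).items():
    print(n,[(round(d['p'],2),np.round(world(p,d['point'],z)[:2],3).tolist()) for d in tip_of(n,p)[:4]])
a=cv2.imread('pics/p6top.png')[120:220,290:400];b=cv2.imread('pics/p6side.png')[130:230,230:340]
cv2.imwrite('pics/p6.png',np.hstack([cv2.resize(a,(396,360),interpolation=2),cv2.resize(b,(396,360),interpolation=2)]))
E
```

```text
tapper_head [(0.86, [0.324, 0.306]), (0.39, [0.554, -0.128])]
plinth_center [(0.65, [0.63, -0.108]), (0.6, [0.579, -0.419])]
bay [(0.7, [0.65, -0.135])]
plinth_back_left []
plinth_back_right []
tapper_head [(0.81, [0.603, 0.378]), (0.71, [0.551, -0.123]), (0.64, [0.322, 0.305])]
plinth_center [(0.55, [0.618, -0.11]), (0.23, [0.641, -0.088])]
bay []
plinth_back_left []
plinth_back_right []
```

View pics/p6.png

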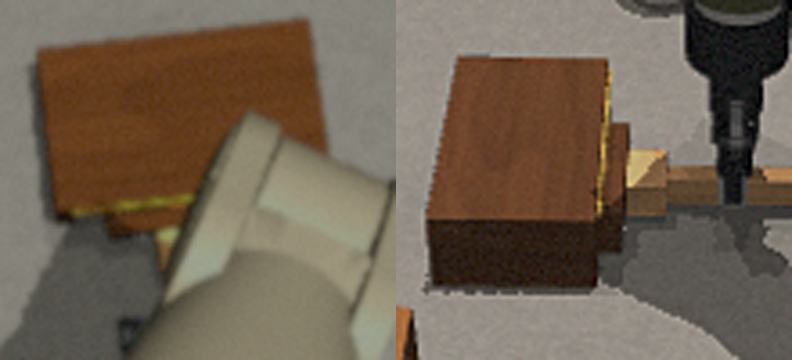

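The crop shows the head flush on the plinth's front with the plinth slightly proud of the mouth. Force rose to 4.3 N, so the fence has been met. I'll press gently in small steps to square it up.

jog_arm --moves '[{"fingers":1,"slide":[-0.5,0,0],"angular":[0,0,0]},{"fingers":1,"slide":[-1,0,0],"angular":[0,0,0]}]'

```text
clock: 16.95
tcp_pos: [0.4942, -0.1388, 0.024]
orientation: [-0.001, -0.06, 0.998, -0.0]
wrist_force: [-8.6, -1.7, 2.1]
finger_gap: 0.017
grip_force: 49.9
```

jog_arm --moves '[{"fingers":1,"slide":[-0.5,0,0],"angular":[0,0,0]},{"fingers":1,"slide":[-0.8,0,0],"angular":[0,0,0]},{"fingers":1,"slide":[-0.8,0,0],"angular":[0,0,0]},{"fingers":1,"slide":[-0.8,0,0],"angular":[0,0,0]}]'

```text
clock: 17.28
tcp_pos: [0.4943, -0.1388, 0.024]
orientation: [-0.002, -0.06, 0.998, -0.0]
wrist_force: [-10.2, -2.2, 2.5]
finger_gap: 0.0167
grip_force: 50.2
```

```bash
python3 - <<'E'
from h import *
s=get_state();print(s['tcp_pos'],s['orientation'],s['wrist_force'],s['ft_torque'])
p=shot('side')
im=p['color'];g=cv2.cvtColor(im,cv2.COLOR_RGB2GRAY)
E
```

```text
[ 0.49427919 -0.13880556  0.02397133] [-1.97532387e-03 -5.99813070e-02  9.98197540e-01 -1.05370215e-04] [-10.21782401  -2.22452583   2.45841335] [-0.33175074  1.63511638 -0.01997333]
```

The plinth stops firmly at 10 N, with no further travel and almost no yaw moment, so it is seated on both corners. Backing off, laying the tapper down and letting go.

jog_arm --moves '[{"fingers":1,"slide":[1,0,0],"angular":[0,0,0]},{"fingers":1,"slide":[3,0,0],"angular":[0,0,0]},{"fingers":1,"slide":[8,0,0],"angular":[0,0,0]},{"fingers":1,"slide":[20,0,0],"angular":[0,0,0]},{"fingers":1,"slide":[40,0,0],"angular":[0,0,0]},{"fingers":1,"slide":[55,0,0],"angular":[0,0,0]},{"fingers":1,"slide":[55,0,4],"angular":[0,0,0]},{"fingers":1,"slide":[55,0,6.5],"angular":[0,0,0]},{"fingers":1,"slide":[55,0,8],"angular":[0,0,0]},{"fingers":1,"slide":[55,0,8],"angular":[0,0,0]}]'

```text
clock: 18.17
tcp_pos: [0.4432, -0.1458, 0.0164]
orientation: [0.001, -0.06, 0.998, -0.0]
wrist_force: [0.1, -0.5, 0.1]
finger_gap: 0.0169
grip_force: 49.6
```

jog_arm --moves '[{"fingers":1,"slide":[0,0,0],"angular":[0,0,0]},{"fingers":1,"slide":[0,0,0],"angular":[0,0,0]},{"fingers":1,"slide":[0,0,0],"angular":[0,0,0]}]'

```text
clock: 18.42
tcp_pos: [0.4424, -0.1454, 0.0163]
orientation: [0.0, -0.06, 0.998, -0.0]
wrist_force: [0.2, 0.5, -1.2]
finger_gap: 0.0172
grip_force: 49.6
```

jog_arm --moves '[{"fingers":0.5,"slide":[0,0,0],"angular":[0,0,0]},{"fingers":0,"slide":[0,0,0],"angular":[0,0,0]},{"fingers":0,"slide":[0,0,0],"angular":[0,0,0]},{"fingers":0,"slide":[0,0,0],"angular":[0,0,0]},{"fingers":0,"slide":[0,0,0],"angular":[0,0,0]},{"fingers":0,"slide":[0,0,-15],"angular":[0,0,0]},{"fingers":0,"slide":[0,0,-45],"angular":[0,0,0]},{"fingers":0,"slide":[0,0,-85],"angular":[0,0,0]},{"fingers":0,"slide":[0,0,-120],"angular":[0,0,0]},{"fingers":0,"slide":[0,0,-120],"angular":[0,0,0]}]'

```text
clock: 19.25
tcp_pos: [0.4455, -0.1473, 0.1429]
orientation: [0.005, -0.06, 0.998, -0.003]
wrist_force: [2.0, -0.3, 0.2]
finger_gap: 0.0853
grip_force: 0.0
```

```bash
python3 - <<'E'
from h import *
s=get_state();print(s['tcp_pos'],s['finger_gap'],s['clock'])
for c in('side','wrist'):
  p=shot(c)
  for n,z in dict(tapper_grip=.013,tapper_head=.015,plinth_center=.021).items():
    print(c,n,[(round(d['p'],2),np.round(world(p,d['point'],z)[:2],3).tolist()) for d in tip_of(n,p)[:4]])
E
```

```text
[ 0.44545105 -0.14731313  0.14294364] 0.08529469718504865 19.25
side tapper_grip [(0.9, [0.648, 0.352]), (0.71, [0.285, 0.27]), (0.59, [0.628, -0.125]), (0.5, [0.657, -0.095])]
side tapper_head [(0.98, [0.319, 0.296]), (0.78, [0.508, -0.133]), (0.73, [0.61, 0.378]), (0.24, [0.649, -0.094])]
side plinth_center [(0.8, [0.623, -0.126])]
wrist tapper_grip [(0.63, [0.447, -0.143])]
wrist tapper_head [(0.8, [0.507, -0.134])]
wrist plinth_center []
```

```bash
python3 -c "
from workcell import *
print(hand_in())"
```

```text
the job is handed in; nothing more can be done
None
```

I've handed the job in, but got no verdict back: by my readings the plinth sits square against the fence (firm stop at 10 N, almost no twist), the tapper lies released about 5 cm clear of it, and the clock stood at about 19 s. I viewed 11 pictures, one over the limit of 10.

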